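Weigh a jar of jam on the baker's scale: large weight, then the poise

TASK

Weigh the jar of jam that stands on the left plate of the baker's scale: take the large knob weight out of its pocket in the wooden block and set it down gently on the right plate, and slide the poise along the notched rail until the needle rests between the two long marks of the dial. Leave the jar standing on its plate and the small weight in its pocket, and let go of the scale so that it swings free.

Things in the scene. Friction and masses are not known exactly. Their poses are not given: they have to be found in the camera images.
- dough_scale: Two-plate baker's scale, white base 94 x 240 mm, fixed. Origin: centre of its underside; x points away from its front, y to its left plate, z up. Its steel beam turns on a pivot 115 mm up; the beam's ends, 120 mm left and right, carry round plates 152 mm across that stay level, tops 195 mm up when the beam is level, rising or falling by up to 19 mm. A dashpot brings it to rest in about 1 s.
- needle_tip (a point): Tip of the thin dark needle, 152 mm above the beam's pivot, which leans with the beam before a white dial plate (88 x 52 mm, between the plates, top 272 mm above the table). The dial's two longest black marks stand 7.5 mm left and right of its centre.
- scale_beam (a joint): Beam angle in rad: 0 = level, needle midway between the long marks; negative = left (jar) plate low, needle leaning left; positive = right plate low. Stops at -0.16 and +0.16 hold it when far out of balance; it starts at -0.16. Off the stops it turns about 0.036 rad for each notch the poise moves; within 0.035 the needle is between the long marks.
- poise (a joint): Place of the poise on its rail in m: 0 = left end, 0.168 = right end (-y of dough_scale); going right loads the right side. A notch each 0.012; a sprung roller in the poise clicks into them, about 3 N along the rail moves it on, no lifting needed. Starts within 3 notches of the left end. With the large weight on the right plate it balances somewhere from 0.06 to 0.16; without it, nowhere.
- poise_grip (a point): Where to grip or push the poise (brass, 27 x 36 x 50 mm): middle of its black round handle, 16 mm thick, 34 mm long, which leans 38 degrees from vertical to the scale's front (-x). The notched rail (246 mm long, 68 mm before the pivot, 100 mm up, tilting with the beam) runs below and just inside the plates' front rims: the gripper must lean back the same way, 25 to 45 degrees.
- plate_right: The right plate, aluminium, 152 mm across, 6 mm thick, on a thin stem. Origin: on its joint at the beam's end, 80 mm below its top face; z up.
- plate_right_top (a point): Centre of the top face of the right plate, where the weight goes.
- jam_jar: Glass jar with red jam and a green lid, 75 mm wide, 94 mm high, loose on the left plate. Origin: centre of its underside. Its weight differs each time, 0.62 to 0.79 kg.
- weight_block: Wooden block 140 x 76 x 40 mm, heavy, not to be moved, with two round pockets 28 mm deep, open at the top. Origin: centre of the underside; the large weight's pocket (59 mm across) is centred at x = +0.032, the small weight's (47 mm) at x = -0.036.
- weight_large: Large iron knob weight, 0.5 kg: body 56 mm across and 30 mm high, with a neck and a round knob on top (25 mm across, 24 mm high), 62 mm high overall. Origin: centre of its underside. It stands in its pocket with 1.5 mm play all round and 2 mm of its body above the block, so that only the knob can be gripped.
- weight_large_knob (a point): Middle of the large weight's knob, 50 mm above the weight's underside.
- weight_small: Small iron knob weight, 44 mm across, 56 mm high with its knob, 0.22 kg, in the other pocket; it stays there. Origin: centre of its underside.
- plate_left_top (a point): Centre of the top face of the left plate, where the jar stands.

How it is judged:
By the outcome, as a careful person would: the job done as asked, in the order asked, and still so for the second after the job is handed in, with the robot touching nothing.
It also fails if it takes over 67 s, if anything falls off the work surface, if the arm or the gripper's body presses on something with over 40 N, if the wrist force passes 120 N, or if a joint passes its speed limit or range.

ROBOT

A 6-joint arm with a two-finger parallel gripper is mounted at the origin on a cart in front of the work surface, level with it; the furniture and walls round the work are solid. World frame = base frame: x ahead of the robot, y to its left, z up, the work surface at z = 0. Lengths are in m, angles in degrees, forces in N, time in s.
With the tool pointing down it reaches from about 0.3 to 0.75 m from the base axis. Payload 8.5 kg.
Tool frame: the origin (TCP) lies at the very end of the fingers, on their centre line; the grasp point (between the pads) lies 19 mm behind it (env.hold_point_z is the distance from the TCP to the grasp point, in m); z points along the fingers, y is the line along which they close (so a half turn about z gives the same grasp; the last joint's range is limited). The gripper opens to 85 mm and grips with 20 to 120 N. Pads are 22 mm wide; open, the fingers measure 114 mm over their backs; the gripper's body (76 mm by 85 mm) begins 54 mm behind the grasp point. The pads swing forward as they close: fully open they stand 13 mm farther back than shut.
Start: joints at [60.029, 21.807, 74.336, -0, 83.858, -12.336], TCP at [0.167, 0.524, 0.231] pointing down, gripper open.
Joint ranges: [-178.18, 178.18], [-50.72, 133.34], [12.68, 142.11], [-81.47, 261.47], [9.98, 163.14], [-165.26, 165.26]. Speed limits (degrees/s): [136.94, 136.94, 180, 180, 180, 180].

INTERFACE

Orientations are given as a 3x3 rotation matrix whose columns are the frame's x, y, z axes.
In Python, from rig import env, optics gives the robot as it stands.
- The arm moves only by the shell command python3 -m jog 'ROWS' [OPENING] [FORCE]. ROWS is JSON, a list of rows, each an object with "linear": the shift along the tool's x, y, z in units of 40 mm (1.0 is 40 mm), a list of three; "roll": the turn about the tool's z in units of 5 degrees (1.0 is 5 degrees). A call has 1 to 12 rows; each row shifts and turns the commanded pose from where the row before left it, along the tool's axes as they then stand; what a row does not reach is not made up. A row lasts 1/12 s, in which the tool goes at most 41.7 mm and 7.16 degrees, less where a joint would pass 70% of its speed; a pose out of reach is approached as far as the arm can. A call is refused whole if a number of a shift passes 1 or a number of a turn 1, either way. A call with a gripper value outside its range is refused whole. OPENING is the opening, from -1 (shut) to 1 (fully open), set as the call begins (- or left out, the last holds). The fingers move at their own pace and stop on an object; FORCE is the grip in N (left out, the last holds). Time passes only in rows, so rows that do not move let the fingers close. It gives the time, the measured TCP pose, the force, the opening and the grip force at its end, in the units of the state.
- env.observe(): the state, without advancing time (a new reading comes with each control period).
- optics.get_image(name): name is "scene" or "top" or "wrist"; returns the picture (420x560x3 uint8, red, green, blue); there is no depth.
- optics.calibration(name): a dict with "fov_y" (degrees; the focal length in pixels is half the picture's height over the tangent of half this angle, whatever the lens; pixels are square), "cx", "cy" (the principal point, pixels), "T" (4x4, takes a point from camera to world coordinates). Camera axes: x right, y down, z forward; pixel columns grow to the right and rows downward; lengths in m; the calibration is good to about 2 mm. A picture is of the moment at which its call begins: read the wrist's pose just before it. calibration takes no time and is no camera call; for the wrist camera it gives the pose at the moment of the call.
- env.close_job(): hands the job in; it is judged then, once.
The state is a dict: "time_s": time; "q": joint angles; "qvel": joint speeds; "joint_efforts": joint torques, N m; "position": TCP position; "tool_rot": TCP orientation; "ft_force": force on the tool from outside, world axes, zero at the start; "wrist_torque": the same for the moment, N m; "grip_width": finger opening in m; "gripper_force": force on a finger pad.
Only numpy, scipy, OpenCV 4.12 (cv2) and the standard library are available. Lean on these libraries where they do the work, as an engineer would, in place of code of your own. Each camera call takes 0.05 s, during which the arm holds its last target. There are 200 camera calls.

## Working session

There is one attempt and no reset: what is moved stays moved. The work goes in short steps, Python scripts to look and compute and a shell command to move; the robot and the scene stay as the last step left them, time stands still between calls to the robot, and variables do not carry over. Pictures are saved under pics/ and viewed, at most 10 in all, crops included, and the job is handed in when it is done.

```bash
ls; mkdir -p pics; python3 - <<'E'
from rig import env, optics
import cv2,numpy as np
for n in("scene","top"):
    im=optics.get_image(n); cv2.imwrite(f"pics/{n}0.png",im[...,::-1]); c=optics.calibration(n); print(n,c["fov_y"],c["cx"],c["cy"],np.round(c["T"],3).tolist())
s=env.observe();print(s["time_s"],s["position"],np.round(s["tool_rot"],3).tolist(),env.hold_point_z)
c=optics.calibration("wrist");print(c["fov_y"],np.round(c["T"],3).tolist())
E
```

```text
pics
scene 50.64461225362212 280.4348585208268 205.0364443248462 [[0.544, -0.666, 0.51, 0.023], [-0.839, -0.419, 0.347, -0.564], [-0.017, -0.617, -0.787, 0.863], [0.0, 0.0, 0.0, 1.0]]
top 57.81398978298543 280.09877565164743 207.74002886555775 [[-0.027, -0.995, 0.098, 0.4], [-1.0, 0.028, 0.014, -0.265], [-0.016, -0.098, -0.995, 1.038], [0.0, 0.0, 0.0, 1.0]]
0.1 [0.16652662 0.52390811 0.23078371] [[-0.953, 0.303, -0.001], [0.303, 0.953, -0.001], [0.0, -0.001, -1.0]] 0.0187
59.2066118098456 [[0.302, 0.91, 0.284, 0.095], [0.953, -0.288, -0.091, 0.547], [-0.001, 0.298, -0.955, 0.373], [0.0, 0.0, 0.0, 1.0]]
```

View pics/scene0.png

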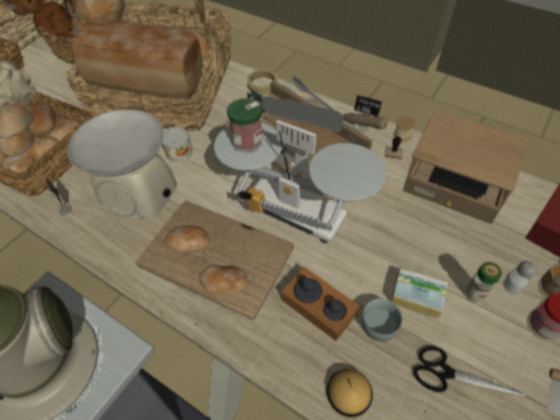

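View pics/top0.png

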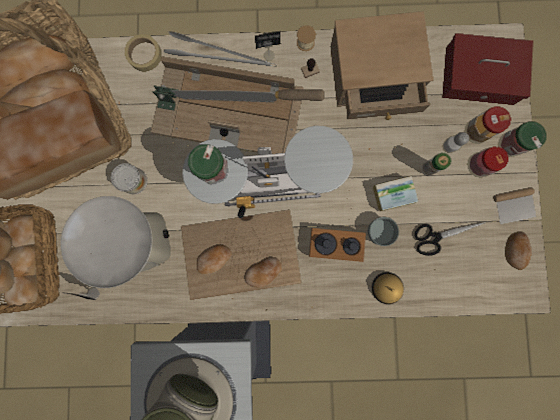

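The scene view shows the scale (right plate ~(347,172), poise ~(256,202)) and the block with its knobs at ~(308,288) and ~(336,308). In the top view, the block is ~(337,244), the knobs are ~(325,241) and (351,245), and the right plate is ~(319,160). Next I'll enlarge these areas.

```bash
cat > h.py <<'E'
from rig import env, optics
import cv2,numpy as np
def ray(c,u,v):
    f=210/np.tan(np.radians(c["fov_y"]/2)); T=np.array(c["T"])
    d=T[:3,:3]@np.array([(u-c["cx"])/f,(v-c["cy"])/f,1.]); return T[:3,3],d/np.linalg.norm(d)
def plane(c,uv,z):
    o,d=ray(c,*uv); return o+d*(z-o[2])/d[2]
def tri(*cu):
    A=np.zeros((3,3));b=np.zeros(3);R=[ray(c,*u) for c,u in cu]
    for o,d in R:
        P=np.eye(3)-np.outer(d,d);A+=P;b+=P@o
    p=np.linalg.solve(A,b); return p,[round(1000*np.linalg.norm((np.eye(3)-np.outer(d,d))@(p-o)),1) for o,d in R]
def proj(c,p):
    T=np.array(c["T"]);q=T[:3,:3].T@(np.array(p)-T[:3,3]);f=210/np.tan(np.radians(c["fov_y"]/2))
    return q[:2]/q[2]*f+[c["cx"],c["cy"]]
E
python3 - <<'E'
import cv2,numpy as np
s=cv2.imread("pics/scene0.png");t=cv2.imread("pics/top0.png")
a=cv2.resize(s[150:350,220:400],None,fx=3,fy=3,interpolation=cv2.INTER_CUBIC)[:600]
b=cv2.resize(t[120:270,180:380],None,fx=4,fy=4,interpolation=cv2.INTER_CUBIC)
cv2.imwrite("pics/a.png",a);cv2.imwrite("pics/b.png",b)
E
```

```text
(no output)
```

View pics/a.png

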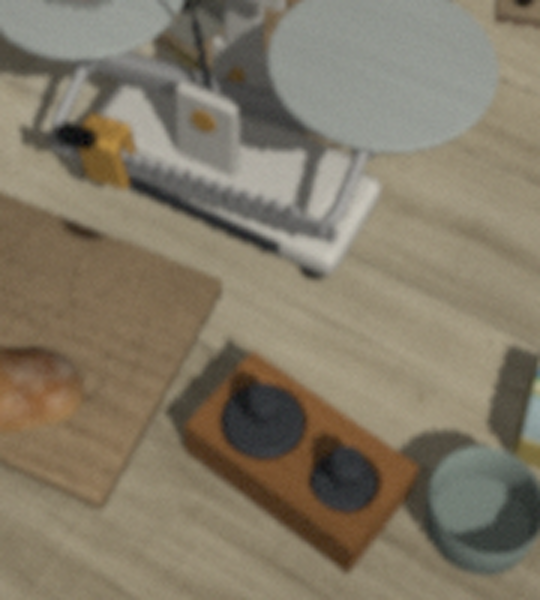

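View pics/b.png

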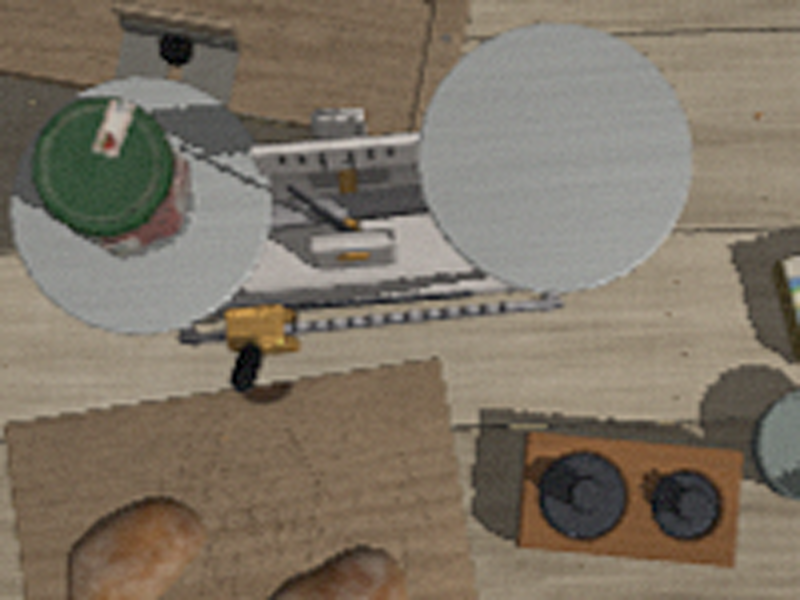

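The crops show the following:
- **Scene crop:** the large knob is at ~(265,400) with its body at (262,422). The poise handle is at ~(75,134).
- **Top crop:** the large weight is at (583,495), the small one at (686,505), the handle at (245,367), the left plate at (142,205) and the right plate at (556,158).

```bash
python3 - <<'E'
from h import *
S=optics.calibration("scene");T=optics.calibration("top")
s=lambda u,v:(S,(220+u/3,150+v/3)); t=lambda u,v:(T,(180+u/4,120+v/4))
for n,a,b in [("knob",(262,400),(587,493)),("body top",(263,424),(583,495)),("handle",(75,134),(245,367)),("brass",(107,150),(260,328)),("platR",(383,72),(556,158)),("rail R end",(332,232),(562,301))]:
    print(n,*tri(s(*a),t(*b)))
for n,u in [("blk corners",(530,432)),("",(742,452)),("",(735,567)),("",(519,546))]: print(n,plane(*t(*u),.04))
print(plane(*t(142,205),.176),plane(*t(556,158),.214))
m=cv2.inRange(cv2.cvtColor(cv2.imread("pics/top0.png"),cv2.COLOR_BGR2HSV),(0,0,0),(180,120,85))
E
```

```text
knob [ 0.40211479 -0.36763074  0.06552635] [np.float64(0.5), np.float64(0.5)]
body top [ 0.40144198 -0.36902539  0.03334902] [np.float64(0.3), np.float64(0.3)]
handle [ 0.48386726 -0.15933159  0.12586775] [np.float64(0.6), np.float64(0.6)]
brass [ 0.51258206 -0.16394101  0.08025427] [np.float64(0.6), np.float64(0.6)]
platR [ 0.58892749 -0.3438701   0.20201338] [np.float64(0.3), np.float64(0.3)]
rail R end [ 0.52005409 -0.35233348  0.10695121] [np.float64(0.7), np.float64(0.7)]
blk corners [ 0.44326605 -0.33506291  0.04      ]
 [ 0.42640463 -0.47276348  0.04      ]
 [ 0.35220207 -0.46461152  0.04      ]
 [ 0.36939277 -0.32530846  0.04      ]
[ 0.5743457  -0.10678513  0.176     ] [ 0.58604142 -0.34248997  0.214     ]
```

```bash
python3 -m jog '[{"linear":[0,0,-1],"roll":-1},{"linear":[0,0,-1],"roll":-1},{"linear":[0,0,-1],"roll":-1},{"linear":[0,0,-1],"roll":-1},{"linear":[-0.6,-0.75,0],"roll":-0.1},{"linear":[-0.6,-0.75,0],"roll":0},{"linear":[-0.6,-0.75,0],"roll":0},{"linear":[-0.6,-0.75,0],"roll":0},{"linear":[-0.6,-0.75,0],"roll":0},{"linear":[-0.6,-0.75,0],"roll":0},{"linear":[-0.6,-0.75,0],"roll":0},{"linear":[-0.6,-0.75,0],"roll":0}]' 0.2 60
```

```text
time_s: 1.1
position: [0.3709, 0.2921, 0.3911]
tool_rot: [[-0.999, -0.05, -0.0], [-0.05, 0.999, -0.0], [0.0, -0.0, -1.0]]
ft_force: [0.2, 0.7, 0.4]
grip_width: 0.0515
gripper_force: 0.0
```

```bash
python3 -m jog '[{"linear":[0,-1,0],"roll":0},{"linear":[0,-1,0],"roll":0},{"linear":[0,-1,0],"roll":0},{"linear":[0,-1,0],"roll":0},{"linear":[0,-1,0],"roll":0},{"linear":[0,-1,0],"roll":0},{"linear":[0,-1,0],"roll":0},{"linear":[0,-1,0],"roll":0},{"linear":[0,-1,0],"roll":0},{"linear":[0,-1,0],"roll":0},{"linear":[0,-1,0],"roll":0},{"linear":[0,-1,0],"roll":0}]'
python3 -m jog '[{"linear":[0,-1,0],"roll":0},{"linear":[0,-1,0],"roll":0},{"linear":[0,-1,0],"roll":0},{"linear":[0,-1,0],"roll":0},{"linear":[0,-0.5,0.5],"roll":0},{"linear":[0,0,1],"roll":0},{"linear":[0,0,1],"roll":0},{"linear":[0,0,1],"roll":0},{"linear":[0,0,0],"roll":0},{"linear":[0,0,0],"roll":0}]'
python3 - <<'E'
from h import *
c=optics.calibration("wrist");im=optics.get_image("wrist");cv2.imwrite("pics/w1.png",im[...,::-1])
print(proj(c,(.402,-.368,.062)),proj(c,(.402,-.368,.042)),env.observe()["position"])
E
```

```text
time_s: 2.1
position: [0.3935, -0.1876, 0.3912]
tool_rot: [[-0.999, -0.05, -0.0], [-0.05, 0.999, 0.0], [0.0, 0.0, -1.0]]
ft_force: [0.9, 0.8, 0.2]
grip_width: 0.0514
gripper_force: 0.0
time_s: 2.93
position: [0.4029, -0.3651, 0.251]
tool_rot: [[-0.999, -0.05, -0.002], [-0.05, 0.999, 0.003], [0.002, 0.003, -1.0]]
ft_force: [0.5, -0.0, 1.1]
grip_width: 0.0511
gripper_force: 0.0
[270.91315785 177.59544588] [271.04856686 173.04707918] [ 0.4036012  -0.36598233  0.25325635]
```

View pics/w1.png

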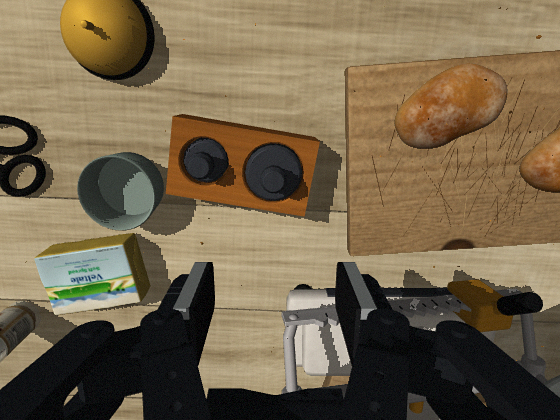

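The wrist view shows the large body centred at ~(273,172), its knob at (275,180), and the poise handle at (519,302).

```bash
python3 - <<'E'
from h import *
S=optics.calibration("scene");T=optics.calibration("top");W=optics.calibration("wrist")
s=lambda u,v:(S,(220+u/3,150+v/3)); t=lambda u,v:(T,(180+u/4,120+v/4))
print(tri((W,(275,180)),s(262,400),t(587,493)))
print(tri((W,(273.3,172.3)),s(263,424),t(583,495)), plane(W,(273.3,172.3),.042),plane(W,(275,180),.070))
print(tri((W,(519,302)),s(75,134),t(245,367)))
print(env.observe()["position"])
E
```

```text
(array([ 0.40313193, -0.36699121,  0.06552951]), [np.float64(2.2), np.float64(1.2), np.float64(1.3)])
(array([ 0.40263357, -0.36849032,  0.03323793]), [np.float64(2.3), np.float64(1.1), np.float64(1.4)]) [ 0.40296888 -0.36760828  0.042     ] [ 0.40398671 -0.36588895  0.07      ]
(array([ 0.48385673, -0.15933715,  0.12591768]), [np.float64(0.0), np.float64(0.6), np.float64(0.6)])
[ 0.4036012  -0.36598233  0.25325635]
```

```bash
python3 -m jog '[{"linear":[0,-0.025,0.9],"roll":0},{"linear":[0,0,0.9],"roll":0},{"linear":[0,0,0.9],"roll":0},{"linear":[0,0,0.8],"roll":0},{"linear":[0,0,0.6],"roll":0},{"linear":[0,0,0.4],"roll":0},{"linear":[0,0,0.3],"roll":0},{"linear":[0,0,0.2],"roll":0},{"linear":[0,0,0],"roll":0},{"linear":[0,0,0],"roll":0}]'
python3 -m jog '[{"linear":[0,0,0],"roll":0}]'
```

```text
time_s: 3.82
position: [0.4041, -0.3675, 0.0529]
tool_rot: [[-0.999, -0.05, 0.002], [-0.05, 0.999, -0.003], [-0.002, -0.003, -1.0]]
ft_force: [0.5, 0.1, 0.3]
grip_width: 0.0513
gripper_force: 0.0
time_s: 3.9
position: [0.4039, -0.3673, 0.053]
tool_rot: [[-0.999, -0.05, 0.002], [-0.05, 0.999, -0.003], [-0.002, -0.003, -1.0]]
ft_force: [0.4, -0.3, 0.5]
grip_width: 0.0516
gripper_force: 0.0
```

```bash
python3 -m jog '[{"linear":[0,0,0.12],"roll":0},{"linear":[0,0,0],"roll":0},{"linear":[0,0,0],"roll":0}]'
python3 -m jog '[{"linear":[0,0,0],"roll":0},{"linear":[0,0,0],"roll":0},{"linear":[0,0,0],"roll":0},{"linear":[0,0,0],"roll":0},{"linear":[0,0,0],"roll":0},{"linear":[0,0,0],"roll":0},{"linear":[0,0,0],"roll":0},{"linear":[0,0,0],"roll":0}]' -1 80
```

```text
time_s: 4.15
position: [0.4032, -0.3664, 0.0467]
tool_rot: [[-0.999, -0.05, 0.0], [-0.05, 0.999, -0.0], [-0.0, -0.0, -1.0]]
ft_force: [-0.4, 0.3, 0.1]
grip_width: 0.0513
gripper_force: 0.0
time_s: 4.82
position: [0.4032, -0.3662, 0.0469]
tool_rot: [[-0.999, -0.05, 0.0], [-0.05, 0.999, 0.0], [-0.0, 0.0, -1.0]]
ft_force: [0.1, 2.5, 6.0]
grip_width: 0.0216
gripper_force: 78.2
```

```bash
python3 -m jog '[{"linear":[0,0,-0.1],"roll":0},{"linear":[0,0,-0.2],"roll":0},{"linear":[0,0,-0.3],"roll":0},{"linear":[0,0,-0.3],"roll":0},{"linear":[0,0,-0.3],"roll":0},{"linear":[0,0,-0.3],"roll":0},{"linear":[0,0,-0.3],"roll":0},{"linear":[0,0,-0.3],"roll":0},{"linear":[0,0,0],"roll":0},{"linear":[0,0,0],"roll":0}]'
python3 - <<'E'
from h import *
a=[];
for n in("scene","top"):
    im=optics.get_image(n)[...,::-1]; a.append(im)
a=cv2.resize(np.ascontiguousarray(a[0][120:370,220:420]),None,fx=2.4,fy=2.4,interpolation=cv2.INTER_CUBIC)
cv2.imwrite("pics/c.png",a);s=env.observe();print(s["ft_force"],s["wrist_torque"],s["position"])
E
```

```text
time_s: 5.65
position: [0.4031, -0.3664, 0.1307]
tool_rot: [[-0.999, -0.05, 0.0], [-0.05, 0.999, -0.001], [-0.0, -0.001, -1.0]]
ft_force: [0.3, -0.1, -6.0]
grip_width: 0.0219
gripper_force: 78.7
[-0.17478325  0.40738416 -4.73402003] [0.03291982 0.00364969 0.01266166] [ 0.40282068 -0.36597793  0.12969352]
```

View pics/c.png

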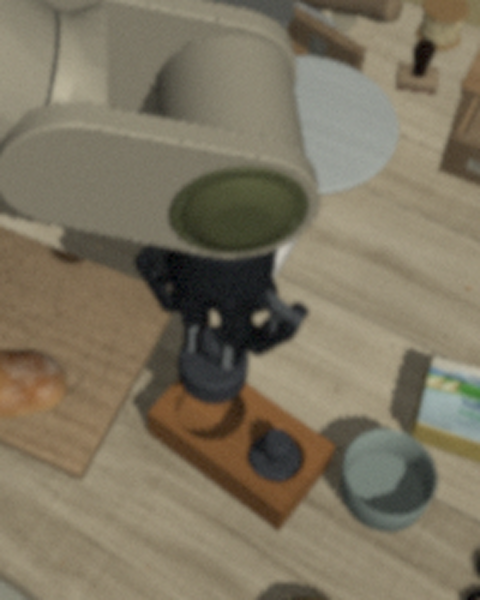

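The weight is lifted clear of its pocket: the scene crop shows the empty pocket at ~(215,405) and the small weight still in place. Next it goes to the right plate.

```bash
python3 -m jog '[{"linear":[0,0,-0.5],"roll":0},{"linear":[0,0,-0.8],"roll":0},{"linear":[0,0,-0.8],"roll":0},{"linear":[0,0,-0.8],"roll":0},{"linear":[0,0,-0.8],"roll":0},{"linear":[-0.3,0,-0.5],"roll":0},{"linear":[-0.6,0,0],"roll":0},{"linear":[-0.7,0.1,0],"roll":0},{"linear":[-0.7,0.1,0],"roll":0},{"linear":[-0.7,0.1,0],"roll":0},{"linear":[-0.6,0.045,0],"roll":0},{"linear":[-0.5,0,0],"roll":0}]'
python3 -m jog '[{"linear":[-0.34,0,0],"roll":0},{"linear":[-0.2,0,0],"roll":0},{"linear":[0,0,0],"roll":0},{"linear":[0,0,0],"roll":0},{"linear":[0,0,0],"roll":0}]'
python3 - <<'E'
from h import *
c=optics.calibration("wrist");print(np.round(env.observe()["position"],4));im=optics.get_image("wrist")[...,::-1].copy()
cv2.imwrite("pics/w2.png",im);print(proj(c,(.5875,-.343,.214)))
E
```

```text
time_s: 6.75
position: [0.5679, -0.3434, 0.2967]
tool_rot: [[-0.999, -0.051, -0.002], [-0.051, 0.999, 0.002], [0.002, 0.002, -1.0]]
ft_force: [0.3, -1.0, -5.4]
grip_width: 0.0217
gripper_force: 79.4
time_s: 7.17
position: [0.5873, -0.3434, 0.2979]
tool_rot: [[-0.999, -0.05, -0.001], [-0.05, 0.999, 0.001], [0.001, 0.001, -1.0]]
ft_force: [-0.2, -0.2, -3.9]
grip_width: 0.022
gripper_force: 79.4
[ 0.5873 -0.3434  0.2979]
[275.18343487 215.32958699]
```

View pics/w2.png

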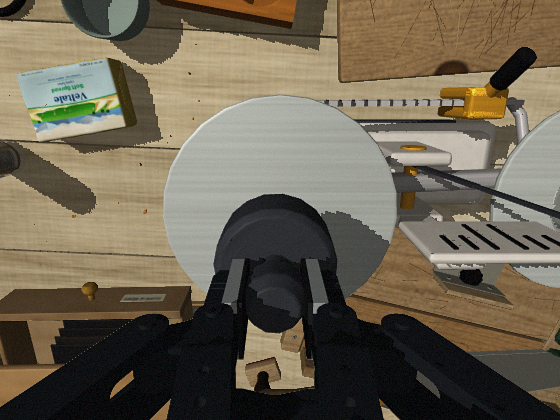

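The wrist view shows the plate centred at ~(281,213), about 6 px right of the prediction, so I'll shift y by +2 mm and descend.

```bash
python3 -m jog '[{"linear":[0,0.05,0.2],"roll":0},{"linear":[0,0,0.3],"roll":0},{"linear":[0,0,0.25],"roll":0},{"linear":[0,0,0.15],"roll":0},{"linear":[0,0,0.05],"roll":0},{"linear":[0,0,0],"roll":0},{"linear":[0,0,0],"roll":0},{"linear":[0,0,0],"roll":0}]'
python3 -m jog '[{"linear":[0,0,0.05],"roll":0},{"linear":[0,0,0.05],"roll":0},{"linear":[0,0,0.05],"roll":0},{"linear":[0,0,0],"roll":0},{"linear":[0,0,0],"roll":0}]'
python3 -m jog '[{"linear":[0,0,0.05],"roll":0},{"linear":[0,0,0.05],"roll":0},{"linear":[0,0,0],"roll":0},{"linear":[0,0,0],"roll":0}]'
```

```text
time_s: 7.88
position: [0.5878, -0.3414, 0.2613]
tool_rot: [[-0.999, -0.05, 0.001], [-0.05, 0.999, -0.001], [-0.001, -0.001, -1.0]]
ft_force: [-0.6, 0.5, -4.6]
grip_width: 0.0217
gripper_force: 79.4
time_s: 8.3
position: [0.5877, -0.3413, 0.2543]
tool_rot: [[-0.999, -0.05, -0.0], [-0.05, 0.999, 0.0], [0.0, 0.0, -1.0]]
ft_force: [-0.0, 0.8, -3.7]
grip_width: 0.0216
gripper_force: 79.4
time_s: 8.63
position: [0.5877, -0.3413, 0.2504]
tool_rot: [[-0.999, -0.05, -0.0], [-0.05, 0.999, 0.0], [0.0, 0.0, -1.0]]
ft_force: [-0.1, 0.2, -4.7]
grip_width: 0.0216
gripper_force: 79.4
```

```bash
python3 -m jog '[{"linear":[0,0,0.025],"roll":0},{"linear":[0,0,0.025],"roll":0},{"linear":[0,0,0],"roll":0},{"linear":[0,0,0],"roll":0}]'
python3 -m jog '[{"linear":[0,0,0.025],"roll":0},{"linear":[0,0,0.025],"roll":0},{"linear":[0,0,0],"roll":0},{"linear":[0,0,0],"roll":0}]'
python3 - <<'E'
from h import *
f=[]
for i in range(4): optics.get_image("wrist"); f.append(env.observe()["ft_force"][2])
print(np.round(f,1))
E
```

```text
time_s: 8.97
position: [0.5878, -0.3413, 0.2492]
tool_rot: [[-0.999, -0.05, 0.001], [-0.05, 0.999, -0.001], [-0.001, -0.001, -1.0]]
ft_force: [-0.8, 0.0, -1.0]
grip_width: 0.0217
gripper_force: 79.9
time_s: 9.3
position: [0.5878, -0.3416, 0.2468]
tool_rot: [[-0.999, -0.05, 0.001], [-0.05, 0.999, -0.001], [-0.001, -0.001, -1.0]]
ft_force: [0.3, -0.1, 1.7]
grip_width: 0.0219
gripper_force: 80.0
[1.2 2.2 1.9 1.7]
```

```bash
python3 -m jog '[{"linear":[0,0,-0.03],"roll":0},{"linear":[0,0,0],"roll":0},{"linear":[0,0,0],"roll":0}]'
python3 -m jog '[{"linear":[0,0,0],"roll":0},{"linear":[0,0,0],"roll":0},{"linear":[0,0,0],"roll":0},{"linear":[0,0,0],"roll":0},{"linear":[0,0,0],"roll":0},{"linear":[0,0,0],"roll":0}]' 0.2
python3 -m jog '[{"linear":[0,0,-0.2],"roll":0},{"linear":[0,0,-0.5],"roll":0},{"linear":[0,0,-0.8],"roll":0},{"linear":[0,0,-1],"roll":0},{"linear":[0,0,0],"roll":0},{"linear":[0,0,0],"roll":0}]'
python3 - <<'E'
from h import *
c=optics.calibration("wrist");im=optics.get_image("wrist")[...,::-1].copy();cv2.imwrite("pics/w3.png",im)
S=optics.get_image("scene")[...,::-1];cv2.imwrite("pics/s3.png",S)
E
```

```text
time_s: 9.75
position: [0.5878, -0.3414, 0.2479]
tool_rot: [[-0.999, -0.05, 0.0], [-0.05, 0.999, -0.0], [-0.0, -0.0, -1.0]]
ft_force: [1.2, -1.2, 2.1]
grip_width: 0.0219
gripper_force: 80.0
time_s: 10.25
position: [0.5877, -0.3412, 0.2476]
tool_rot: [[-0.999, -0.05, -0.0], [-0.05, 0.999, 0.0], [0.0, 0.0, -1.0]]
ft_force: [-0.1, -0.6, 0.5]
grip_width: 0.0507
gripper_force: 0.0
time_s: 10.75
position: [0.588, -0.3415, 0.3509]
tool_rot: [[-0.999, -0.05, 0.005], [-0.05, 0.999, -0.004], [-0.004, -0.004, -1.0]]
ft_force: [0.0, 0.6, -1.7]
grip_width: 0.0514
gripper_force: 0.0
```

View pics/w3.png

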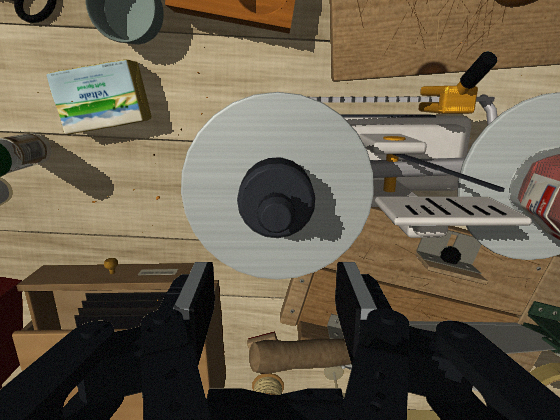

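The weight stands near the centre of the right plate at ~(276,197), and the poise handle is at ~(478,70). I'll refine the poise position numerically next.

```bash
python3 -m jog '[{"linear":[0.7,0.3,0],"roll":0},{"linear":[0.8,0.5,0],"roll":0},{"linear":[0.8,0.5,0],"roll":0},{"linear":[0.68,0.6,0.2],"roll":0},{"linear":[0,0.8,0.5],"roll":0},{"linear":[0,0.8,0.5],"roll":0},{"linear":[0,0.5,0.3],"roll":0},{"linear":[0,0.5,0.3],"roll":0},{"linear":[0,0,0],"roll":0},{"linear":[0,0,0],"roll":0}]' -0.2 20
cat >> h.py <<'E'
def brass(im,roi=None):
    h=cv2.cvtColor(im,cv2.COLOR_RGB2HSV);m=cv2.inRange(h,(12,150,110),(28,255,255))
    if roi: 
        z=np.zeros_like(m);a,b,c,d=roi;z[c:d,a:b]=m[c:d,a:b];m=z
    n,l,st,ce=cv2.connectedComponentsWithStats(m)
    return [(st[i][4],ce[i].round(1).tolist(),st[i][:4].tolist()) for i in np.argsort(-st[1:,4])[:3]+1]
def rel(p):  # scale frame
    y=np.array([-.05,.9988]);x=np.array([.9988,.05]);d=np.array(p)[:2]-[.580,-.2246];return x@d,y@d
E
python3 - <<'E'
from h import *
c=optics.calibration("wrist");im=optics.get_image("wrist");cv2.imwrite("pics/w4.png",im[...,::-1])
print(np.round(env.observe()["position"],4),proj(c,(.484,-.159,.126)),proj(c,(.5126,-.164,.08)))
print(brass(im));s=optics.get_image("scene");cv2.imwrite("pics/s4.png",s[...,::-1]);print(brass(s))
t=optics.get_image("top");cv2.imwrite("pics/t4.png",t[...,::-1]);print(brass(t,(160,340,140,260)))
E
```

```text
time_s: 11.68
position: [0.4592, -0.1667, 0.2748]
tool_rot: [[-0.999, -0.051, -0.002], [-0.051, 0.999, 0.001], [0.002, 0.001, -1.0]]
ft_force: [0.3, -0.1, -0.3]
grip_width: 0.034
gripper_force: 0.0
[ 0.4596 -0.1676  0.2754] [281.95934303 219.13956682] [274.13572656 231.19708972]
[(np.int32(5277), [62.7, 98.9], [0, 48, 116, 99]), (np.int32(2193), [237.9, 23.2], [194, 0, 91, 66]), (np.int32(1668), [362.6, 91.5], [326, 65, 69, 51])]
[(np.int32(1062), [317.8, 298.7], [283, 270, 75, 63]), (np.int32(202), [254.9, 199.8], [248, 189, 15, 22]), (np.int32(41), [556.0, 270.0], [553, 267, 7, 9])]
[(np.int32(6), [312.5, 255.8], [310, 255, 6, 2]), (np.int32(5), [333.8, 257.8], [332, 257, 4, 2]), (np.int32(4), [268.5, 184.0], [267, 184, 4, 1])]
```

View pics/w4.png

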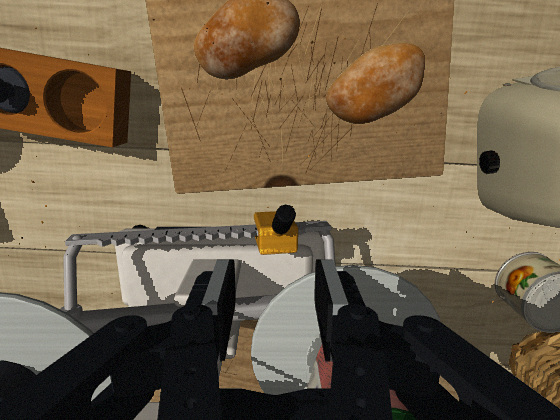

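The wrist view puts the handle at ~(284,219), matching the estimate, with the finger gap centred slightly left of it. I'll lower the fingers as a loose fork around the handle.

```bash
python3 -m jog '[{"linear":[-0.25,0.22,0.4],"roll":0},{"linear":[0,0,0.7],"roll":0},{"linear":[0,0,0.7],"roll":0},{"linear":[0,0,0.6],"roll":0},{"linear":[0,0,0.5],"roll":0},{"linear":[0,0,0.4],"roll":0},{"linear":[0,0,0.3],"roll":0},{"linear":[0,0,0.2],"roll":0},{"linear":[0,0,0],"roll":0},{"linear":[0,0,0],"roll":0},{"linear":[0,0,0],"roll":0}]'
python3 - <<'E'
from h import *
print(env.observe()["position"]);im=optics.get_image("wrist");cv2.imwrite("pics/w5.png",im[...,::-1])
print(brass(im,(150,400,150,420)));print(brass(optics.get_image("scene"),(200,300,150,260)))
E
```

```text
time_s: 12.75
position: [0.4697, -0.1587, 0.1245]
tool_rot: [[-0.999, -0.05, 0.001], [-0.05, 0.999, -0.001], [-0.001, -0.001, -1.0]]
ft_force: [-0.3, -0.6, 1.0]
grip_width: 0.0341
gripper_force: 0.0
[ 0.46965283 -0.15874004  0.12450508]
[(np.int32(3030), [253.6, 311.4], [232, 267, 57, 90]), (np.int32(170), [154.2, 403.3], [150, 390, 10, 29]), (np.int32(6), [317.3, 174.8], [316, 174, 3, 3])]
[(np.int32(104), [257.0, 203.2], [250, 193, 13, 18]), (np.int32(10), [287.3, 189.9], [286, 188, 4, 4]), (np.int32(1), [201.0, 230.0], [201, 230, 1, 1])]
```

```bash
python3 -m jog '[{"linear":[0,-0.1,0],"roll":0},{"linear":[0,-0.1,0],"roll":0},{"linear":[0,-0.1,0],"roll":0},{"linear":[0,-0.1,-0.02],"roll":0},{"linear":[0,-0.1,-0.02],"roll":0},{"linear":[0,-0.1,-0.02],"roll":0},{"linear":[0,-0.1,-0.02],"roll":0},{"linear":[0,-0.1,-0.02],"roll":0},{"linear":[0,-0.1,-0.02],"roll":0}]'
python3 -m jog '[{"linear":[0,-0.1,-0.02],"roll":0},{"linear":[0,-0.1,-0.02],"roll":0},{"linear":[0,-0.1,-0.02],"roll":0},{"linear":[0,-0.05,0],"roll":0},{"linear":[0,0,0],"roll":0}]'
cat > look.py <<'E'
from h import *
import sys
print(np.round(env.observe()["position"],4),np.round(env.observe()["ft_force"],1));im=optics.get_image("wrist");s=optics.get_image("scene");cv2.imwrite(f"pics/w{sys.argv[1]}.png",im[...,::-1]);cv2.imwrite(f"pics/s{sys.argv[1]}.png",s[...,::-1])
print(brass(im,(100,450,150,420))[:1]);print(brass(s,(220,345,150,260))[:1])
E
python3 look.py 6
```

```text
time_s: 13.6
position: [0.4711, -0.1948, 0.1286]
tool_rot: [[-0.999, -0.05, 0.0], [-0.05, 0.999, -0.001], [-0.0, -0.001, -1.0]]
ft_force: [0.3, 0.9, -0.1]
grip_width: 0.034
gripper_force: 0.0
time_s: 14.02
position: [0.4718, -0.2085, 0.131]
tool_rot: [[-0.999, -0.05, 0.0], [-0.05, 0.999, -0.0], [-0.0, -0.0, -1.0]]
ft_force: [-0.2, 1.2, 0.7]
grip_width: 0.0343
gripper_force: 0.7
[ 0.4718 -0.2085  0.131 ] [-0.2  1.2  0.7]
[(np.int32(3010), [263.0, 307.3], [241, 268, 59, 90])]
[(np.int32(33), [274.4, 213.0], [271, 208, 7, 10])]
```

```bash
python3 -m jog '[{"linear":[0,-0.1,0],"roll":0},{"linear":[0,-0.1,0],"roll":0},{"linear":[0,-0.1,0],"roll":0},{"linear":[0,-0.1,0],"roll":0},{"linear":[0,-0.1,0],"roll":0},{"linear":[0,-0.1,0],"roll":0},{"linear":[0,-0.1,0],"roll":0},{"linear":[0,-0.1,0],"roll":0},{"linear":[0,-0.1,0],"roll":0},{"linear":[0,0,0],"roll":0},{"linear":[0,0,0],"roll":0}]'
python3 look.py 7
python3 -m jog '[{"linear":[0,0.15,0],"roll":0},{"linear":[0,0.1,0],"roll":0},{"linear":[0,0,-0.3],"roll":0},{"linear":[0,0,-0.7],"roll":0},{"linear":[0,0,-1],"roll":0},{"linear":[0,0,-1],"roll":0},{"linear":[0,0,-1],"roll":0},{"linear":[-0.3,-0.7,-0.6],"roll":0},{"linear":[-0.7,-0.7,-0.2],"roll":0},{"linear":[-0.7,-0.7,0],"roll":0},{"linear":[-0.7,-0.5,0],"roll":0},{"linear":[-0.5,-0.2,0],"roll":0}]'
python3 -m jog '[{"linear":[0,0,0],"roll":0},{"linear":[0,0,0],"roll":0},{"linear":[0,0,0],"roll":0},{"linear":[0,0,0],"roll":0},{"linear":[0,0,0],"roll":0},{"linear":[0,0,0],"roll":0}]'
python3 look.py 8; python3 - <<'E'
from h import *
c=optics.calibration("wrist")
for a in(-.16,0,.16): print(a,proj(c,(.575,-.2246+.152*np.sin(-a),.115+.152*np.cos(a))))
for y in(-.16,-.208,-.23,-.256,-.28):print(y,proj(c,(.514-.05*(y+.2),y,.09)))
E
```

```text
time_s: 15.03
position: [0.4735, -0.2445, 0.1308]
tool_rot: [[-0.999, -0.05, -0.0], [-0.05, 0.999, -0.0], [0.0, -0.0, -1.0]]
ft_force: [-0.7, 0.1, -0.6]
grip_width: 0.0342
gripper_force: 0.0
[ 0.4735 -0.2445  0.1308] [-0.7  0.1 -0.6]
[(np.int32(2373), [263.8, 309.4], [247, 272, 55, 92])]
[(np.int32(11), [288.6, 219.2], [288, 216, 2, 7])]
time_s: 16.13
position: [0.5959, -0.3419, 0.3215]
tool_rot: [[-0.999, -0.049, -0.001], [-0.049, 0.999, 0.001], [0.001, 0.001, -1.0]]
ft_force: [-1.1, 0.4, -0.8]
grip_width: 0.0341
gripper_force: 0.0
time_s: 16.63
position: [0.594, -0.3398, 0.3238]
tool_rot: [[-0.999, -0.05, 0.001], [-0.05, 0.999, -0.001], [-0.001, -0.001, -1.0]]
ft_force: [0.4, -0.1, -0.1]
grip_width: 0.0343
gripper_force: 0.0
[ 0.594  -0.3398  0.3238] [ 0.4 -0.1 -0.1]
[(np.int32(19), [400.1, 159.0], [397, 157, 7, 4])]
[(np.int32(228), [284.8, 210.0], [277, 199, 16, 23])]
-0.16 [521.74582231 209.00662001]
0 [481.36236019 207.9544225 ]
0.16 [437.17890926 204.83952538]
-0.16 [464.11091088  94.65122959]
-0.208 [414.61406912  94.59400652]
-0.23 [391.92760218  94.56777881]
-0.256 [365.11598718  94.53678203]
-0.28 [340.36648113  94.50816924]
```

```bash
cat > needle.py <<'E'
from h import *
import sys
im=cv2.imread(sys.argv[1]);g=im.max(2)
m=np.zeros_like(g);m[130:260,385:560]=(g[130:260,385:560]<int(sys.argv[2])).astype(np.uint8)
n,l,st,ce=cv2.connectedComponentsWithStats(m)
for i in range(1,n):
    if st[i][4]<15: continue
    ys,xs=np.where(l==i);p=np.c_[xs,ys].astype(np.float32);r=cv2.minAreaRect(p)
    print(st[i].tolist(),"rect",np.round(r[1],1),"right-end",p[p[:,0]>p[:,0].max()-2].mean(0))
E
for f in w3 w8; do echo $f; python3 needle.py pics/$f.png 60; done
```

```text
w3
[392, 154, 112, 38, 563] rect [117.   10.9] right-end [502.44446 189.22223]
[385, 160, 10, 5, 21] rect [9.4 3. ] right-end [393.33334 163.     ]
[385, 170, 20, 9, 55] rect [ 6.4 19.1] right-end [403.5 176. ]
[426, 172, 7, 4, 15] rect [2.8 5.9] right-end [431.33334 173.5    ]
[426, 198, 25, 17, 89] rect [28.8  3.1] right-end [449.5 213.5]
[446, 198, 28, 17, 91] rect [31.4  3.1] right-end [472.5 213.5]
[405, 205, 13, 10, 48] rect [15.   3.1] right-end [416.4 213.2]
[421, 205, 13, 10, 48] rect [15.   3.2] right-end [432.4 213.2]
[473, 205, 17, 10, 54] rect [18.4  2.9] right-end [488.5 213.5]
[488, 206, 18, 9, 52] rect [18.8  2.7] right-end [504.5 213.5]
[530, 209, 30, 26, 110] rect [38.3  4.6] right-end [558.4 233.2]
[549, 218, 11, 11, 28] rect [14.1  2.8] right-end [558.55554 225.77777]
[466, 226, 10, 13, 21] rect [15.   2.4] right-end [474.5 237. ]
[549, 232, 11, 8, 30] rect [12.2  2.5] right-end [558.6 237.8]
[418, 246, 43, 14, 327] rect [13. 42.] right-end [459.46667 255.73334]
w8
[399, 153, 124, 41, 681] rect [128.4  11.7] right-end [521.2 191.2]
[385, 160, 15, 4, 36] rect [14.1  2.9] right-end [398.5 162. ]
[434, 173, 10, 4, 23] rect [9. 3.] right-end [442.5 175. ]
[385, 174, 24, 5, 59] rect [ 3.4 23.1] right-end [407.4 175.8]
[440, 201, 30, 19, 114] rect [34.1  3.6] right-end [468.4 218.2]
[462, 201, 34, 19, 120] rect [37.6  3.3] right-end [494.5 218.5]
[418, 209, 16, 11, 65] rect [17.9  3.8] right-end [432.5 218.5]
[435, 209, 17, 11, 64] rect [18.2  3.6] right-end [450.5 218.5]
[493, 209, 22, 11, 72] rect [23.3  3.1] right-end [513.3333  218.66667]
[510, 209, 23, 11, 75] rect [24.1  3.1] right-end [531.5 218.5]
[484, 232, 10, 14, 26] rect [15.8  2.1] right-end [492.5 244. ]
[448, 251, 23, 9, 145] rect [22.  8.] right-end [469.5 259. ]
[425, 257, 13, 3, 21] rect [12.  2.] right-end [436.5 259. ]
```

```bash
python3 - <<'E'
from h import *
S=optics.calibration("scene")
a=plane(S,(254.9,199.8),.080);b=plane(S,(284.8,210.),.092);print(a,b,np.linalg.norm((a-b)[:2]))
im=cv2.imread("pics/w8.png")[...,::-1].copy();h=cv2.cvtColor(im,cv2.COLOR_RGB2HSV)
m=cv2.inRange(h,(12,130,80),(30,255,255));m[130:]=0;m[:,:200]=0
n,l,st,ce=cv2.connectedComponentsWithStats(m);print([(st[i].tolist(),ce[i]) for i in range(1,n) if st[i][4]>40])
E
```

```text
[ 0.51266254 -0.16248009  0.08      ] [ 0.51656913 -0.24048997  0.092     ] 0.07810763926425882
[([200, 0, 92, 19, 969], array([257.14447884,   5.98142415])), ([480, 0, 33, 23, 142], array([493.87323944,   6.87323944])), ([493, 7, 20, 18, 58], array([502.03448276,  15.75862069])), ([465, 41, 20, 14, 64], array([473.125 ,  48.3125])), ([358, 75, 55, 35, 1383], array([386.36008677,  94.109906  ]))]
```

The needle tip is still on the left stop: u=521, against the long-mark centre at 481. The poise is at ~0.096, so it needs about 5 more notches.

```bash
python3 -m jog '[{"linear":[0.6,0.3,0],"roll":0},{"linear":[0.8,0.5,0],"roll":0},{"linear":[0.8,0.5,0],"roll":0},{"linear":[0.755,0.6,0],"roll":0},{"linear":[0,0.5,0.4],"roll":0},{"linear":[0,0.35,0.6],"roll":0},{"linear":[0,0,0.8],"roll":0},{"linear":[0,0,0.8],"roll":0},{"linear":[0,0,0.5],"roll":0},{"linear":[0,0,0],"roll":0},{"linear":[0,0,0],"roll":0}]'
python3 look.py 9; python3 - <<'E'
from h import *
c=optics.calibration("wrist");print(proj(c,(.486,-.2355,.1375)),proj(c,(.515,-.2355,.09)))
E
```

```text
time_s: 17.65
position: [0.4709, -0.2362, 0.1992]
tool_rot: [[-0.999, -0.05, -0.001], [-0.05, 0.999, 0.0], [0.001, 0.001, -1.0]]
ft_force: [-0.3, -0.2, 0.3]
grip_width: 0.0343
gripper_force: 0.0
[ 0.4709 -0.2362  0.1992] [-0.3 -0.2  0.3]
[(np.int32(1906), [261.9, 271.7], [241, 235, 54, 62])]
[(np.int32(223), [284.8, 210.2], [277, 199, 16, 24])]
[275.6915841  248.37769058] [273.61522978 258.21026403]
```

```bash
python3 -m jog '[{"linear":[0,0,0.5],"roll":0},{"linear":[0,0,0.5],"roll":0},{"linear":[0,0,0.4],"roll":0},{"linear":[0,0,0.2],"roll":0},{"linear":[0,0,0],"roll":0},{"linear":[0,0,0],"roll":0},{"linear":[0,-0.1,0],"roll":0},{"linear":[0,-0.1,0],"roll":0},{"linear":[0,0,0],"roll":0}]'
python3 -m jog '[{"linear":[0,-0.05,0],"roll":0},{"linear":[0,-0.05,0],"roll":0},{"linear":[0,-0.05,0],"roll":0},{"linear":[0,-0.05,0],"roll":0},{"linear":[0,-0.05,0],"roll":0},{"linear":[0,-0.05,0],"roll":0},{"linear":[0,-0.05,0],"roll":0},{"linear":[0,-0.05,0],"roll":0},{"linear":[0,-0.05,0],"roll":0},{"linear":[0,-0.05,0],"roll":0},{"linear":[0,-0.05,0],"roll":0},{"linear":[0,-0.05,0],"roll":0}]'
python3 -m jog '[{"linear":[0,-0.05,0],"roll":0},{"linear":[0,-0.05,0],"roll":0},{"linear":[0,-0.05,0],"roll":0},{"linear":[0,-0.05,0],"roll":0},{"linear":[0,-0.05,0],"roll":0},{"linear":[0,-0.05,0],"roll":0},{"linear":[0,-0.05,0],"roll":0},{"linear":[0,-0.05,0],"roll":0},{"linear":[0,0,0],"roll":0},{"linear":[0,0,0],"roll":0},{"linear":[0,0,0],"roll":0}]'
python3 look.py 10
```

```text
time_s: 18.5
position: [0.4717, -0.2451, 0.1358]
tool_rot: [[-0.999, -0.05, 0.002], [-0.05, 0.999, -0.001], [-0.001, -0.001, -1.0]]
ft_force: [-0.3, 0.7, 0.2]
grip_width: 0.0341
gripper_force: 0.5
time_s: 19.5
position: [0.4725, -0.2686, 0.1349]
tool_rot: [[-0.999, -0.05, -0.0], [-0.05, 0.999, -0.0], [0.0, -0.0, -1.0]]
ft_force: [0.3, -0.4, -0.1]
grip_width: 0.0342
gripper_force: 0.1
time_s: 20.42
position: [0.4734, -0.2843, 0.135]
tool_rot: [[-0.999, -0.05, 0.0], [-0.05, 0.999, -0.0], [-0.0, -0.0, -1.0]]
ft_force: [-0.3, 0.3, 0.2]
grip_width: 0.0345
gripper_force: 0.0
[ 0.4734 -0.2843  0.135 ] [-0.3  0.3  0.2]
[(np.int32(2113), [272.2, 308.1], [257, 272, 55, 86])]
[(np.int32(5), [294.2, 223.4], [293, 223, 3, 2])]
```

```bash
python3 -m jog '[{"linear":[0,-0.05,0],"roll":0},{"linear":[0,-0.05,0],"roll":0},{"linear":[0,-0.05,0],"roll":0},{"linear":[0,-0.05,0],"roll":0},{"linear":[0,-0.05,0],"roll":0},{"linear":[0,-0.05,0],"roll":0},{"linear":[0,-0.05,0],"roll":0},{"linear":[0,-0.05,0],"roll":0},{"linear":[0,-0.05,0],"roll":0},{"linear":[0,-0.05,0],"roll":0},{"linear":[0,0,0],"roll":0},{"linear":[0,0,0],"roll":0}]'
python3 look.py 11
python3 -m jog '[{"linear":[0,0.1,0],"roll":0},{"linear":[0,0.1,0],"roll":0},{"linear":[0,0,0],"roll":0},{"linear":[0.3,0,0],"roll":0},{"linear":[0.5,0,0],"roll":0},{"linear":[0.3,0,-0.3],"roll":0},{"linear":[0,0,-0.8],"roll":0},{"linear":[0,0,-1],"roll":0},{"linear":[0,0,-1],"roll":0},{"linear":[0,0,-1],"roll":0},{"linear":[-0.5,0,-0.6],"roll":0},{"linear":[-0.9,0,0],"roll":0}]'
python3 -m jog '[{"linear":[-0.9,-0.4,0],"roll":0},{"linear":[-0.9,-0.4,0],"roll":0},{"linear":[-0.9,-0.4,0],"roll":0},{"linear":[0,0,0],"roll":0},{"linear":[0,0,0],"roll":0},{"linear":[0,0,0],"roll":0},{"linear":[0,0,0],"roll":0},{"linear":[0,0,0],"roll":0},{"linear":[0,0,0],"roll":0}]'
python3 look.py 12; python3 needle.py pics/w12.png 60; python3 - <<'E'
from h import *
c=optics.calibration("wrist")
for a in(-.16,0,.16): print(a,proj(c,(.575,-.2246+.152*np.sin(-a),.115+.152*np.cos(a))))
E
```

```text
time_s: 21.52
position: [0.4744, -0.3047, 0.1351]
tool_rot: [[-0.999, -0.05, 0.0], [-0.05, 0.999, -0.001], [-0.0, -0.001, -1.0]]
ft_force: [-0.2, -0.2, 0.5]
grip_width: 0.0341
gripper_force: 0.0
[ 0.4744 -0.3047  0.1351] [-0.2 -0.2  0.5]
[(np.int32(2304), [270.3, 309.0], [252, 271, 60, 85])]
[(np.int32(11), [302.8, 227.6], [301, 226, 4, 4])]
time_s: 22.62
position: [0.4857, -0.2964, 0.3302]
tool_rot: [[-0.999, -0.047, 0.008], [-0.047, 0.999, -0.009], [-0.008, -0.009, -1.0]]
ft_force: [0.1, -1.1, 0.9]
grip_width: 0.0341
gripper_force: 0.0
time_s: 23.37
position: [0.5953, -0.3377, 0.3244]
tool_rot: [[-0.999, -0.05, 0.001], [-0.05, 0.999, -0.001], [-0.001, -0.001, -1.0]]
ft_force: [0.7, 0.4, -1.1]
grip_width: 0.0345
gripper_force: 0.0
[ 0.5953 -0.3377  0.3244] [ 0.7  0.4 -1.1]
[(np.int32(30), [396.6, 157.6], [391, 156, 11, 4])]
[(np.int32(196), [307.9, 221.6], [299, 211, 18, 22])]
[395, 151, 77, 41, 544] rect [85.  16.1] right-end [470.16666 188.66667]
[385, 172, 11, 6, 33] rect [4.5 9.9] right-end [394.5 175. ]
[436, 199, 31, 18, 111] rect [34.4  3.3] right-end [465.33334 215.66667]
[459, 199, 34, 18, 116] rect [37.1  3.4] right-end [491.33334 215.66667]
[415, 206, 15, 11, 60] rect [16.6  3.7] right-end [428.4 215.2]
[432, 207, 16, 10, 59] rect [17.4  3.5] right-end [446.4 215.2]
[490, 207, 21, 10, 69] rect [21.9  3.1] right-end [509.5 215.5]
[507, 207, 23, 10, 73] rect [23.7  3.1] right-end [528.3333  215.66667]
[421, 230, 6, 5, 17] rect [4. 5.] right-end [425.33334 231.66667]
[492, 230, 7, 11, 26] rect [11.6  1.8] right-end [497.33334 238.83333]
[447, 249, 22, 11, 173] rect [10. 21.] right-end [467.4 258.2]
[423, 255, 17, 5, 35] rect [16.5  3. ] right-end [438.5 259. ]
-0.16 [518.35821038 206.11145807]
0 [477.90366099 205.03245233]
0.16 [433.71383807 201.9390208 ]
```

```bash
python3 -m jog '[{"linear":[0,0,0],"roll":0},{"linear":[0,0,0],"roll":0},{"linear":[0,0,0],"roll":0},{"linear":[0,0,0],"roll":0},{"linear":[0,0,0],"roll":0},{"linear":[0,0,0],"roll":0},{"linear":[0,0,0],"roll":0},{"linear":[0,0,0],"roll":0},{"linear":[0,0,0],"roll":0},{"linear":[0,0,0],"roll":0},{"linear":[0,0,0],"roll":0},{"linear":[0,0,0],"roll":0}]' | head -2
python3 look.py 13; python3 needle.py pics/w13.png 60|head -4; python3 - <<'E'
from h import *
c=optics.calibration("wrist")
for a in(-.035,0,.035): print(a,proj(c,(.575,-.2246+.152*np.sin(-a),.115+.152*np.cos(a))))
im=cv2.imread("pics/w13.png");cv2.imwrite("pics/v13.png",cv2.resize(im[60:270,360:560],None,fx=2.8,fy=2.8,interpolation=cv2.INTER_CUBIC))
E
```

```text
time_s: 24.47
position: [0.5962, -0.3381, 0.3229]
[ 0.5962 -0.3381  0.3229] [-1.2  0.3 -0.1]
[(np.int32(31), [397.1, 157.0], [391, 155, 12, 4])]
[(np.int32(196), [307.8, 221.6], [299, 211, 18, 22])]
[396, 150, 78, 42, 518] rect [85.9  8. ] right-end [472.16666 188.66667]
[385, 155, 8, 6, 22] rect [4.1 8.2] right-end [391.33334 155.33333]
[385, 172, 12, 4, 33] rect [11.  3.] right-end [395.33334 174.66667]
[425, 172, 10, 4, 24] rect [3. 9.] right-end [433.5 174.5]
-0.035 [488.55466497 205.07445817]
0 [479.23256745 204.65852402]
0.035 [469.72707996 204.14526611]
```

View pics/v13.png

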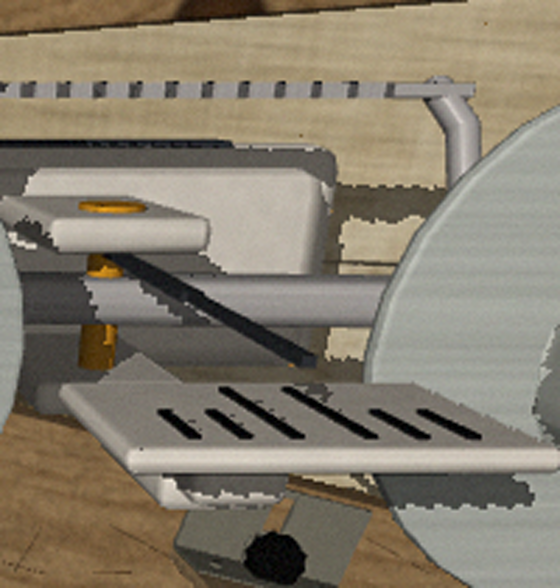

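The view shows the needle tip at crop ~(310,360), inside the long marks but near the right one (about +0.025 rad), so I'll move the poise one notch back.

```bash
python3 -m jog '[{"linear":[0.7,0.1,0],"roll":0},{"linear":[0.9,0.3,0],"roll":0},{"linear":[0.9,0.4,0],"roll":0},{"linear":[0.51,0.42,0.2],"roll":0},{"linear":[0,0,0.8],"roll":0},{"linear":[0,0,0.9],"roll":0},{"linear":[0,0,0.7],"roll":0},{"linear":[0,0,0.5],"roll":0},{"linear":[0,0,0],"roll":0},{"linear":[0,0,0],"roll":0}]'
python3 look.py 14; python3 - <<'E'
from h import *
c=optics.calibration("wrist");print(proj(c,(.518,-.2955,.09)))
E
```

```text
time_s: 25.4
position: [0.4735, -0.2954, 0.1991]
tool_rot: [[-0.999, -0.05, -0.001], [-0.05, 0.999, 0.001], [0.001, 0.001, -1.0]]
ft_force: [0.5, -1.0, 0.7]
grip_width: 0.0346
gripper_force: 0.0
[ 0.4735 -0.2954  0.1991] [ 0.5 -1.   0.7]
[(np.int32(1465), [265.1, 274.7], [243, 233, 51, 59])]
[(np.int32(187), [307.9, 221.7], [299, 212, 18, 21])]
[272.46908998 258.72743005]
```

```bash
python3 -m jog '[{"linear":[0,0,0.5],"roll":0},{"linear":[0,0,0.5],"roll":0},{"linear":[0,0,0.4],"roll":0},{"linear":[0,0,0.25],"roll":0},{"linear":[0,0,0],"roll":0},{"linear":[0,0,0],"roll":0},{"linear":[0,0.05,0],"roll":0},{"linear":[0,0.05,0],"roll":0},{"linear":[0,0.05,0],"roll":0},{"linear":[0,0.05,0],"roll":0},{"linear":[0,0,0],"roll":0}]'
python3 look.py 15
python3 -m jog '[{"linear":[0,0.05,0],"roll":0},{"linear":[0,0.05,0],"roll":0},{"linear":[0,0.05,0],"roll":0},{"linear":[0,0.05,0],"roll":0},{"linear":[0,0.05,0],"roll":0},{"linear":[0,0.04,0],"roll":0},{"linear":[0,0,0],"roll":0},{"linear":[0,0,0],"roll":0}]'
python3 look.py 16
```

```text
time_s: 26.42
position: [0.4733, -0.2873, 0.1335]
tool_rot: [[-0.999, -0.05, 0.001], [-0.05, 0.999, -0.001], [-0.001, -0.001, -1.0]]
ft_force: [1.1, -1.4, 0.2]
grip_width: 0.0343
gripper_force: 0.8
[ 0.4733 -0.2873  0.1335] [ 1.1 -1.4  0.2]
[(np.int32(1456), [254.3, 340.0], [228, 314, 62, 42])]
[(np.int32(32), [307.6, 228.1], [304, 223, 7, 10])]
time_s: 27.18
position: [0.4725, -0.2755, 0.1329]
tool_rot: [[-0.999, -0.05, 0.0], [-0.05, 0.999, 0.001], [-0.0, 0.001, -1.0]]
ft_force: [-0.8, -0.4, 1.2]
grip_width: 0.034
gripper_force: 0.4
[ 0.4725 -0.2755  0.1329] [-0.8 -0.4  1.2]
[(np.int32(1407), [252.4, 343.4], [227, 316, 62, 43])]
[(np.int32(42), [303.5, 225.3], [300, 219, 7, 12])]
```

Next I back out and check the needle from the same viewpoint.

```bash
python3 -m jog '[{"linear":[0,-0.1,0],"roll":0},{"linear":[0,-0.1,0],"roll":0},{"linear":[0,0,0],"roll":0},{"linear":[0.3,0,0],"roll":0},{"linear":[0.5,0,0],"roll":0},{"linear":[0.3,0,-0.3],"roll":0},{"linear":[0,0,-0.8],"roll":0},{"linear":[0,0,-1],"roll":0},{"linear":[0,0,-1],"roll":0},{"linear":[0,0,-1],"roll":0},{"linear":[-0.5,0,-0.6],"roll":0},{"linear":[-0.9,-0.2,0],"roll":0}]' | head -2
python3 -m jog '[{"linear":[-0.9,-0.5,0],"roll":0},{"linear":[-0.9,-0.5,0],"roll":0},{"linear":[-0.9,-0.4,0],"roll":0},{"linear":[0,0,0],"roll":0},{"linear":[0,0,0],"roll":0},{"linear":[0,0,0],"roll":0},{"linear":[0,0,0],"roll":0},{"linear":[0,0,0],"roll":0},{"linear":[0,0,0],"roll":0},{"linear":[0,0,0],"roll":0},{"linear":[0,0,0],"roll":0},{"linear":[0,0,0],"roll":0}]'|head -2
for i in 17 18; do python3 look.py $i; python3 needle.py pics/w$i.png 60|head -6;python3 - <<'E'
from h import *
c=optics.calibration("wrist")
for a in(-.035,0,.035): print(a,proj(c,(.575,-.2246+.152*np.sin(-a),.115+.152*np.cos(a))))
E
done
```

```text
time_s: 28.28
position: [0.4851, -0.2914, 0.3284]
time_s: 29.28
position: [0.5957, -0.3416, 0.3212]
[ 0.5957 -0.3416  0.3212] [-0.8 -0.5 -0.1]
[(np.int32(27), [401.8, 158.0], [397, 156, 10, 4])]
[(np.int32(210), [301.6, 218.2], [293, 207, 17, 24])]
[401, 151, 94, 43, 594] rect [101.2   9.2] right-end [493.375 190.   ]
[385, 157, 12, 5, 42] rect [ 3.8 11.2] right-end [395.57144 158.71428]
[385, 173, 19, 19, 75] rect [18.4 17.2] right-end [402.5 175. ]
[431, 173, 12, 4, 27] rect [11.  3.] right-end [441.5 176. ]
[444, 200, 33, 19, 119] rect [36.2  3.5] right-end [475.33334 217.33333]
[467, 200, 36, 19, 124] rect [39.3  3.3] right-end [501.5 217.5]
-0.035 [496.74209306 206.93213524]
0 [487.34949208 206.51463344]
0.035 [477.76490671 205.99738725]
[ 0.5959 -0.3417  0.321 ] [-0.8  0.  -0.4]
[(np.int32(27), [401.8, 158.0], [397, 156, 10, 4])]
[(np.int32(213), [301.6, 218.2], [293, 207, 17, 23])]
[401, 151, 94, 42, 605] rect [101.6  14.5] right-end [493.5 190. ]
[385, 156, 12, 6, 45] rect [ 4.7 11.5] right-end [395.44446 158.66667]
[385, 171, 19, 7, 53] rect [ 5.3 18.1] right-end [402.5 175. ]
[432, 172, 11, 5, 24] rect [10.  4.] right-end [441.5 176. ]
[392, 179, 3, 13, 17] rect [ 1.9 12. ] right-end [393.1 183.3]
[445, 200, 32, 19, 118] rect [35.8  3.4] right-end [475.5 217.5]
-0.035 [496.91514401 206.87935892]
0 [487.51787379 206.46145375]
0.035 [477.92829188 205.94381901]
```

The needle now reads about −0.01 to −0.03 rad. To remove parallax, I'll look from straight in front of the dial centre.

```bash
python3 -m jog '[{"linear":[0,0.2,-0.6],"roll":0},{"linear":[0,0.7,-0.4],"roll":0},{"linear":[0,0.8,0],"roll":0},{"linear":[0,0.8,0],"roll":0},{"linear":[0,0.4,0],"roll":0},{"linear":[0,0,0],"roll":0},{"linear":[0,0,0],"roll":0},{"linear":[0,0,0],"roll":0},{"linear":[0,0,0],"roll":0}]'|head -2
python3 - <<'E'
from h import *
c=optics.calibration("wrist");im=optics.get_image("wrist");cv2.imwrite("pics/w19.png",im[...,::-1])
print(np.round(np.array(c["T"])[:3,3],4),proj(c,(.566,-.2246,.267)),proj(c,(.575,-.2246,.267)),proj(c,(.59,-.2246,.25)))
g=im.max(2);m=np.zeros_like(g);m[120:262,200:400]=(g[120:262,200:400]<60)
n,l,st,ce=cv2.connectedComponentsWithStats(m)
for i in range(1,n):
    if st[i][4]<15: continue
    ys,xs=np.where(l==i);b=ys>ys.max()-3;t=ys<ys.min()+3
    print(st[i].tolist(),"top",xs[t].mean().round(1),ys.min(),"bottom",xs[b].mean().round(1),ys.max())
S=optics.calibration("scene")
for u,z in(((254.9,199.8),.08),((284.8,210.),.092),((307.9,221.7),.09),((301.6,218.2),.09)): print(np.round(plane(S,u,z),4))
E
```

```text
time_s: 30.23
position: [0.5902, -0.227, 0.3604]
[ 0.5148 -0.2309  0.5022] [280.1864229  175.14841204] [279.44072021 188.580607  ] [277.99867298 203.03156266]
[263, 145, 22, 33, 193] top 279.8 145 bottom 281.8 177
[224, 150, 51, 5, 117] top 248.5 150 bottom 249.2 154
[286, 152, 17, 3, 30] top 293.3 152 bottom 293.3 154
[227, 160, 35, 9, 66] top 227.0 160 bottom 245.3 168
[307, 165, 10, 4, 16] top 310.4 165 bottom 311.4 168
[270, 185, 4, 15, 51] top 271.9 185 bottom 271.4 199
[291, 185, 5, 15, 50] top 291.9 185 bottom 293.8 199
[306, 191, 6, 9, 32] top 307.7 191 bottom 309.6 199
[321, 191, 7, 9, 35] top 322.5 191 bottom 325.2 199
[239, 192, 5, 8, 30] top 241.6 192 bottom 240.4 199
[254, 192, 5, 8, 28] top 256.6 192 bottom 255.8 199
[331, 239, 57, 23, 444] top 358.4 239 bottom 379.5 261
[ 0.5127 -0.1625  0.08  ]
[ 0.5166 -0.2405  0.092 ]
[ 0.5176 -0.2986  0.09  ]
[ 0.5184 -0.2824  0.09  ]
```

The tip is at u=281.8 and the long marks are at 271.4 and 293.8, so the needle is centred. The gripper is clear of everything, so I'm handing in.

```bash
python3 -c "
from rig import env
print(env.close_job())"
```

```text
the job is handed in; nothing more can be done
None
```

I weighed the jar and handed the job in after about 30 s: the large weight stands on the right plate, the poise is set, and the needle rests midway between the long marks with the scale free.

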